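# Shake off a hanging basket of rinsed sample jars and stop it over the drying pan

### The arm

A 6-joint arm with a two-finger parallel gripper is mounted at the origin on the work surface. World frame = base frame: x ahead of the robot, y to its left, z up, the work surface at z = 0. Lengths are in m, angles in rad, forces in N, time in s.
With the tool pointing down it reaches from about 0.375 to 0.9 m from the base axis. Payload 3.1 kg.
Tool frame: the origin (TCP) lies on the centre line of the jaws, within the pads' length; the fingertips stand 19 mm ahead of it and the grasp point (between the pads) is the TCP; z points along the fingers, y is the line along which they close (so a half turn about z gives the same grasp; the last joint's range is limited). The gripper opens to 85 mm and grips with 20 to 120 N. Pads are 22 mm wide; open, the fingers measure 114 mm over their backs; the gripper's body (76 mm by 85 mm) begins 54 mm behind the grasp point. The pads swing forward as they close: fully open they stand 13 mm farther back than shut.
Start: joints at [1.091, 0.527, 1.433, -0, 1.181, -0.178], TCP at [0.186, 0.597, 0.25] pointing down, gripper open.
Joint ranges: [-3.08, 3.08], [-0.75, 2.2], [0.22, 2.44], [-1.43, 4.57], [0, 2.65], [-2.85, 2.85]. Speed limits (rad/s): [2.79, 2.79, 3.14, 3.14, 3.14, 3.14].

### API

Orientations are given as a unit quaternion [x, y, z, w].
In Python, from station import manip, cams, sign_off gives the robot as it stands.
- The arm moves only by the tool carry_out, never from a script. Its argument "targets" is a list that holds one entry, the list of rows, each a list of 7 numbers: the shift along the tool's x, y, z in cm, then the turn, a rotation vector about the tool's x, y, z in degrees, then the finger opening in cm, from 0 to 8.54. A call has 1 to 12 rows; each row is the pose to reach, as a shift and turn from the pose commanded when the call began, along the tool's axes at that moment; what a row does not reach only later rows make up. A row lasts 1/12 s, in which the tool goes at most 41.7 mm and 7.16 degrees, less where a joint would pass 70% of its speed; a pose out of reach is approached as far as the arm can. A call with a gripper value outside its range is refused whole. The fingers move at their own pace and stop on an object; "force" is the grip in N (left out, the last holds). Time passes only in rows, so rows that repeat a pose let the fingers close. It gives the time, the measured TCP pose, the force, the opening and the grip force at its end, in the units of the state.
- manip.sense(): the state, without advancing time (a new reading comes with each control period).
- cams.snapshot(name): name is "scene" or "side" or "wrist"; returns the picture (480x640x3 uint8, red, green, blue); there is no depth.
- cams.camera_info(name): a dict with "K" (3x3 intrinsics, pixels), "k1" (the pictures are not rectified: a ray, as slopes to the right and down, at radius r is drawn at 1 + k1 r^2 times it, then the intrinsics apply), "T" (4x4, takes a point from camera to world coordinates). Camera axes: x right, y down, z forward; pixel columns grow to the right and rows downward; lengths in m; the calibration is good to about 2 mm. A picture is of the moment at which its call begins: read the wrist's pose just before it. camera_info takes no time and is no camera call; for the wrist camera it gives the pose at the moment of the call.
- sign_off(): hands the job in; it is judged then, once.
The state is a dict: "t": time; "q": joint angles; "qd": joint speeds; "tau": joint torques, N m; "tcp_pos": TCP position; "tool_rot": TCP orientation; "force": force on the tool from outside, world axes, zero at the start; "ft_torque": the same for the moment, N m; "finger_gap": opening from 0.0 (shut) to 1.0 (fully open); "gripper_force": force on a finger pad.
Only numpy, scipy, OpenCV 4.12 (cv2) and the standard library are available. Lean on these libraries where they do the work, as an engineer would, in place of code of your own. Each camera call takes 0.05 s, during which the arm holds its last target. There are 200 camera calls.

### The job

Take the upright white handle of the overhead trolley, bring the hanging wire basket of jars over the grey rinse tub and, with the trolley staying above the tub, make the basket swing freely to shake the water off: at least two full swings to and fro, past 10 degrees on both sides but never beyond 25 degrees. Then bring the basket along the rail to the round steel drying pan, calm its swing, let it hang still and centred over the pan for a good three seconds, and let go of the handle. Move it only by the handle: do not touch or catch the basket, do not run the trolley into its end stops, and leave the beaker, box and rack on the bench alone.

Things in the scene. Friction and masses are not known exactly. Their poses are not given: they have to be found in the camera images.
- gantry: Fixed portal: aluminium posts at y = +-580 mm, round steel rail (20 mm) between them, axis 620 mm above the bench. Origin: bench level, midway between the posts, below the rail. y runs along the rail (within 0.1 rad of the world's y), x away from the robot. The basket's hinge under the trolley has its axis along x.
- trolley (a joint): Position of the grey trolley along the rail, m, along the gantry's +y; 0 at mid-rail; stops at +-0.40. Trolley nominally 0.7 kg, about 1.2 N friction; stays where it is left. The basket below it swings freely, period nominally 1.30 s (as a simple pendulum of 0.42 m; 2 per cent either way with the load), nearly undamped: by itself a swing takes minutes to die out.
- handle (a point): Grip point on the axis of the trolley's handle: upright white bar, diameter 24 mm, from 153 to 258 mm above the bench, top free; this point is at 235 mm. A bent 14 mm steel arm joins its foot 160 mm above the bench, from the rail's side, its upright part 140 mm behind the bar. The handle is 225 mm from the rail's plane, towards the robot, at the trolley's y; it moves rigidly with the trolley.
- basket: Square steel wire basket, 109 mm wide, 90 mm deep, with rod (10 mm thick) and bail, 0.4 kg, holding four closed jars (0.3 kg nominal, 0.15 to 0.5 kg). Origin: centre of its bottom; z runs up the rod. It hangs straight below the trolley from a hinge 475 mm above its bottom (580 mm above the bench) and swings only along the rail. At rest its bottom is 105 mm above the bench.
- tub: Open grey plastic rinse tub, fixed, 180 mm (x) by 360 mm (y, along the rail), 70 mm high; origin: centre of its underside, straight below the rail. On one or the other side of mid-rail.
- pan: Round steel drying pan on a foot, fixed, rim diameter 150 mm, rim 48 mm above the bench; origin: centre of its underside, straight below the rail.
- beaker: Glass beaker, diameter 70 mm, 85 mm high, loose; to be left alone. Origin: centre of its underside.
- kit_box: Cardboard box 80 x 140 mm, 60 mm high, loose; to be left alone. Origin: centre of its underside.
- tube_rack: Clear test-tube rack 70 x 200 mm, 76 mm high, loose; to be left alone. Origin: centre of its underside.
Mind the look-alikes: they are no part of the job. What is meant by the pan is not pink or turquoise, and is the smaller of those in its own colour.

How it is judged:
By the outcome, as a careful person would: the job done as asked, in the order asked, and still so for the second after the job is handed in, with the robot touching nothing.
It also fails if it takes over 58 s, if anything falls off the work surface, if the arm or the gripper's body presses on something with over 40 N, if the wrist force passes 120 N, or if a joint passes its speed limit or range.

## Working session

There is one attempt and no reset: what is moved stays moved. The work goes in short steps, Python scripts to look and compute and a tool call to move; the robot and the scene stay as the last step left them, time stands still between calls to the robot, and variables do not carry over. Pictures are saved under pics/ and viewed, at most 10 in all, crops included, and the job is handed in when it is done.

Besides the shell and the picture viewer there is one more tool, called after "Call:" as name(argument=value, ...) on one line, values as JSON. carry_out: Moves the arm, as the interface text tells. Its arguments: {"type":"object","properties":{"targets":{"type":"array"},"force":{"type":"number"}},"required":["targets"]}

```bash
mkdir -p pics; ls
python3 - <<'E'
from station import manip,cams
import cv2
s=manip.sense();print(s)
for n in("scene","side"):
    cv2.imwrite(f"pics/{n}0.png",cams.snapshot(n)[:,:,::-1]);c=cams.camera_info(n);print(n,c)
E
```

```text
pics
{'t': 0.0, 'q': array([ 1.09047376e+00,  5.28486266e-01,  1.43392988e+00,  2.20316475e-06,
        1.18140130e+00, -1.78508704e-01]), 'qd': array([ 0.00018961,  0.00148553,  0.00024604,  0.00090042,  0.00129241,
       -0.00087526]), 'tau': array([ 3.75167465e-04, -4.42340076e+01, -1.78033018e+01, -8.66551272e-05,
        8.35865038e-03,  1.36540831e-05]), 'tcp_pos': array([0.18543507, 0.59613418, 0.24931246]), 'tool_rot': array([ 1.50335138e-01,  9.88634467e-01, -1.05225422e-03, -3.60812865e-04]), 'force': array([0.81740792, 0.50981092, 0.05560597]), 'ft_torque': array([-0.02762216, -0.03807668,  0.02741974]), 'gripper_force': 0.0, 'finger_gap': 1.0017448904354735}
scene {'K': array([[457.23652394,   0.        , 315.8731238 ],
       [  0.        , 457.23652394, 229.79301053],
       [  0.        ,   0.        ,   1.        ]]), 'k1': -0.12095829221435679, 'T': array([[-9.25819895e-01,  3.39596659e-01, -1.65926583e-01,
         7.36123515e-01],
       [ 3.77964787e-01,  8.32273068e-01, -4.05541810e-01,
         3.28853352e-01],
       [ 3.75582473e-04, -4.38173081e-01, -8.98890544e-01,
         1.17896658e+00],
       [ 0.00000000e+00,  0.00000000e+00,  0.00000000e+00,
         1.00000000e+00]])}
side {'K': array([[567.24609052,   0.        , 327.96911783],
       [  0.        , 567.24609052, 241.19686469],
       [  0.        ,   0.        ,   1.        ]]), 'k1': -0.004347871619754181, 'T': array([[ 0.89799907, -0.21403369,  0.38443108,  0.00560907],
       [-0.43977435, -0.46441807,  0.76870955, -1.20066793],
       [ 0.014007  , -0.85936339, -0.51117352,  0.8582945 ],
       [ 0.        ,  0.        ,  0.        ,  1.        ]])}
```

View pics/scene0.png

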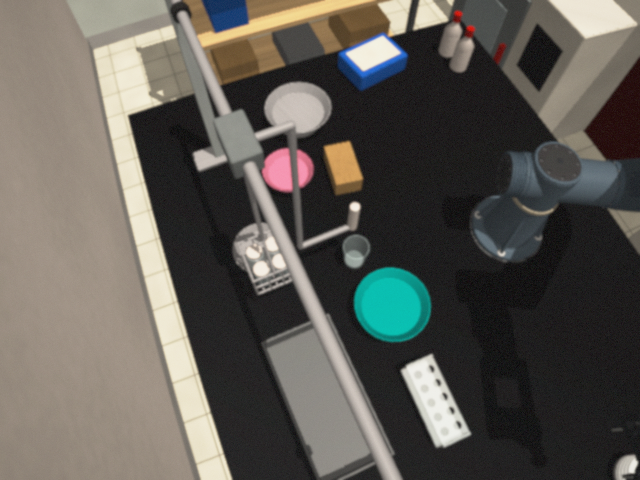

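View pics/side0.png

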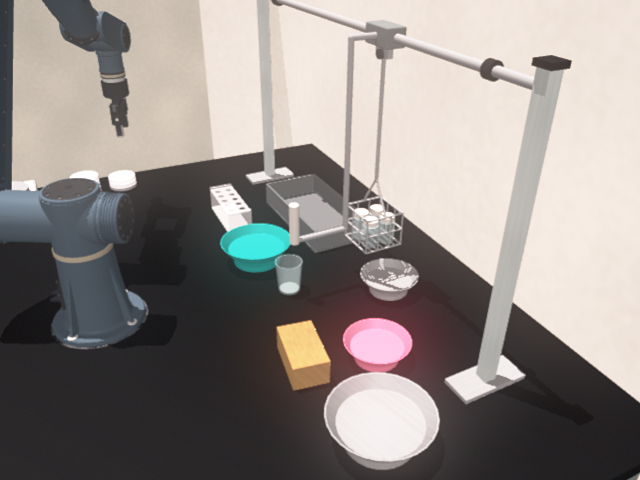

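The scene view shows the tub at the lower left (y+). The small steel pan is behind the basket at about (250,245), with the handle top at (355,206). In the side view the small steel pan is at (389,278) and the handle is at (294,206..243). I'll enlarge these areas to read the pixels.

```bash
cat > h.py <<'E'
import numpy as np,cv2
from station import manip,cams
from scipy.spatial.transform import Rotation as R
def ray(n,px):
    c=cams.camera_info(n);K,T=c["K"],c["T"]
    d=cv2.undistortPoints(np.array([[px]],float),K,np.array([c["k1"],0,0,0]))[0,0]
    return T[:3,3],T[:3,:3]@np.array([d[0],d[1],1])
def atz(n,px,z):
    o,d=ray(n,px);return o+d*(z-o[2])/d[2]
def proj(n,P):
    c=cams.camera_info(n);Ti=np.linalg.inv(c["T"])
    return cv2.projectPoints(np.array(P,float).reshape(-1,1,3),cv2.Rodrigues(Ti[:3,:3])[0],Ti[:3,3],c["K"],np.array([c["k1"],0,0,0]))[0].reshape(-1,2)
def tri(ps):
    A=np.zeros((3,3));b=np.zeros(3)
    for n,px in ps:
        o,d=ray(n,px);d=d/np.linalg.norm(d);M=np.eye(3)-np.outer(d,d);A+=M;b+=M@o
    return np.linalg.solve(A,b)
E
python3 - <<'E'
import cv2,numpy as np
a=cv2.imread('pics/side0.png')[160:310,250:450]
cv2.imwrite('pics/c1.png',cv2.resize(a,None,fx=4,fy=4,interpolation=cv2.INTER_CUBIC))
from h import *
print('rail scene',atz('scene',(190,37),.62),atz('scene',(390,465),.62))
print('handle top',tri([('scene',(355,206)),('side',(294,205))]), atz('scene',(355,206),.258),atz('side',(294,205),.258))
print('pan side',atz('side',(389,273),.048))
for p in((265,341),(328,316),(392,452),(318,479)):print('tub',atz('scene',p,.07))
E
```

```text
rail scene [ 0.69628311 -0.36272284  0.62      ] [0.66688727 0.37976465 0.62      ]
handle top [ 0.45952377 -0.11104177  0.2545321 ] [ 0.45969491 -0.10903295  0.258     ] [ 0.45770979 -0.11781309  0.258     ]
pan side [ 0.68692356 -0.1906499   0.048     ]
tub [0.75962224 0.06027685 0.07      ]
tub [0.59349758 0.06020186 0.07      ]
tub [0.58290623 0.4065441  0.07      ]
tub [0.75755552 0.3948292  0.07      ]
```

View pics/c1.png

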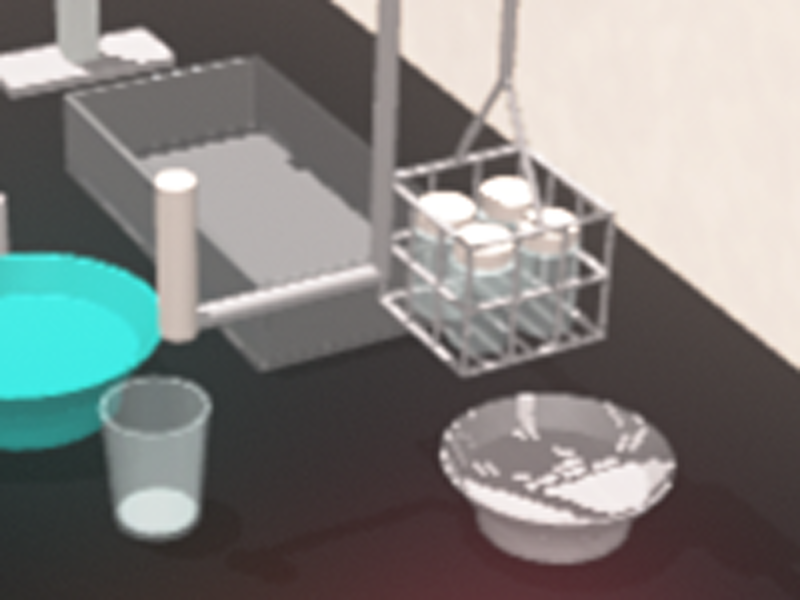

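```bash
cat >> h.py <<'E'
TH=0.039;X=np.array([np.cos(TH),np.sin(TH),0]);U=np.array([-np.sin(TH),np.cos(TH),0]);Z=np.array([0,0,1.])
O=np.array([.6819,0,0]) # rail foot at world y=0
E
python3 - <<'E'
from h import *
from scipy.optimize import least_squares
a=np.linspace(0,2*np.pi,100)
circ=lambda p,r,z:np.array([[p[0]+r*np.cos(t),p[1]+r*np.sin(t),z] for t in a])
def bb(p):q=proj('side',circ(p,.075,.048));return np.r_[q.min(0),q.max(0)]
f=least_squares(lambda p:bb(p)-np.array([360,258.2,419.2,291.2]),[.687,-.19]);print('pan',f.x,f.fun,'rail s',(f.x-O[:2])@U[:2],(f.x-O[:2])@X[:2])
for nm,h in(('tri',tri([('scene',(355,206)),('side',(294,205.2))])),('bar foot side',atz('side',(294.5,243.7),.153))):
    print(nm,h,(h-O)@U,(h-O)@X)
print('postfoot',atz('side',(485,380),0),atz('side',(270,175),0))
print('beaker',atz('side',(290,289),0))
sc,si=cv2.imread('pics/scene0.png'),cv2.imread('pics/side0.png')
h=(tri([('scene',(355,206)),('side',(294,205.2))])-O)@U
L=[[O+U*s+Z*z for s in np.linspace(-.42,.45,30)] for z in(.63,)]
L+=[[O+U*h-X*.225+Z*z for z in(.153,.258)],circ(O+U*((f.x-O[:2])@U[:2]),.075,.048)]
L+=[[O+U*(.225+b*.18)+X*c*.09+Z*.07 for b,c in((1,1),(1,-1),(-1,-1),(-1,1),(1,1))]]
L+=[[O+U*h+Z*.58,O+U*h+Z*.2]]
for n,im in(('scene',sc),('side',si)):
    for l in L: cv2.polylines(im,[np.round(proj(n,l)).astype(int)],False,(0,0,255),1)
cv2.imwrite('pics/ov.png',cv2.resize(np.hstack([sc[:,150:480],si[:,200:570]]),None,fx=1.14,fy=1.14))
E
```

```text
pan [ 0.68572053 -0.195013  ] [ 0.11729098  0.00595749 -0.11699948  0.01212727] rail s -0.19501367302646272 -0.0037859548005870903
tri [ 0.45941565 -0.11124028  0.2541265 ] -0.10248100587594326 -0.22665244045650387
bar foot side [ 0.45753668 -0.1168548   0.153     ] -0.10801799294103093 -0.22874889942903426
postfoot [ 7.00145032e-01 -5.63035537e-01  1.11022302e-16] [0.66681698 0.60593947 0.        ]
beaker [ 0.4553336  -0.08618859  0.        ]
```

View pics/ov.png

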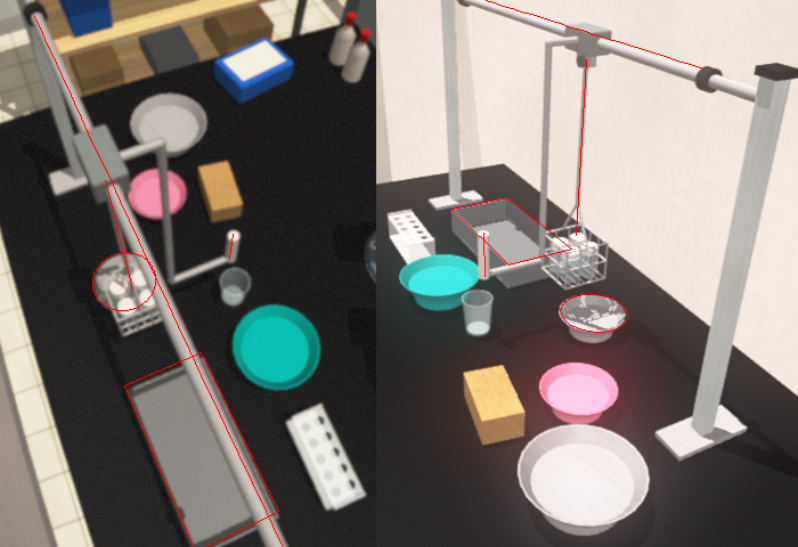

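Run:
```python
from h import *
s=manip.sense();Rm=R.from_quat(s['tool_rot']).as_matrix();p=s['tcp_pos']
print(Rm.round(3))
for w in((.43,.30,.33),(.46,-.113,.33),(.46,-.113,.236)):print((Rm.T@(np.array(w)-p)*100).round(2))
G=np.column_stack([-X,U,-Z]);print(R.from_matrix(Rm.T@G).as_rotvec(degrees=True).round(2))
```

```text
[[-0.955  0.297 -0.001]
 [ 0.297  0.955 -0.002]
 [ 0.    -0.002 -1.   ]]
[-32.15 -21.03  -8.03]
[-47.29 -59.57  -7.96]
[-47.29 -59.55   1.44]
[ -0.11  -0.04 -19.53]
```

Call:
carry_out(targets=[[[-1.5, -1, -1, 0, 0, -1, 8.5], [-4.5, -3, -2.5, 0, 0, -3, 8.5], [-8, -5.2, -4, 0, 0, -5, 8.5], [-11.5, -7.5, -5.5, 0, 0, -7, 8.5], [-15, -9.8, -7, 0, 0, -9, 8.5], [-18.5, -12, -8, 0, 0, -11, 8.5], [-22, -14.5, -8, 0, 0, -13, 8.5], [-25.5, -17, -8, 0, 0, -15, 8.5], [-28.5, -19.5, -8, 0, 0, -17, 8.5], [-31, -22.5, -8, 0, 0, -18.5, 8.5], [-33, -26, -8, 0, 0, -19.5, 8.5], [-34.5, -29.5, -8, 0, 0, -19.5, 8.5]]])

```text
t: 1.1
tcp_pos: [0.4286, 0.2113, 0.33]
tool_rot: [-0.019, 1.0, -0.0, 0.0]
force: [0.5, 0.6, 0.1]
finger_gap: 0.993
gripper_force: 0.0
```

Call:
carry_out(targets=[[[-0.2, -3.5, 0, 0, 0, 0, 8.5], [-0.4, -7, 0, 0, 0, 0, 8.5], [-0.6, -10.5, 0, 0, 0, 0, 8.5], [-0.8, -14, 0, 0, 0, 0, 8.5], [-1.0, -17.5, 0, 0, 0, 0, 8.5], [-1.2, -21, 0, 0, 0, 0, 8.5], [-1.4, -24.5, 0, 0, 0, 0, 8.5], [-1.6, -28, 0, 0, 0, 0, 8.5], [-1.8, -30.5, 0, 0, 0, 0, 8.5], [-1.9, -32, 0, 0, 0, 0, 8.5], [-1.9, -32.5, 0, 0, 0, 0, 8.5], [-1.9, -32.6, 1, 0, 0, 0, 8.5]]])

```text
t: 2.1
tcp_pos: [0.4599, -0.1133, 0.3214]
tool_rot: [-0.018, 1.0, -0.001, 0.002]
force: [0.3, 0.2, 0.1]
finger_gap: 0.995
gripper_force: 0.0
```

Run:
```python
from h import *
print(manip.sense()['tcp_pos'])
im=cams.snapshot('wrist');c=cams.camera_info('wrist')
h=O+U*-.104-X*.225
q=proj('wrist',[h+Z*.258,h+Z*.153,manip.sense()['tcp_pos']]);print(q)
cv2.imwrite('pics/w1.png',im[:,:,::-1])
```

```text
[ 0.4598759  -0.11330285  0.32137461]
[[322.06263281 273.65284731]
 [322.25279071 226.60788137]
 [324.41632689 324.90349949]]
```

View pics/w1.png

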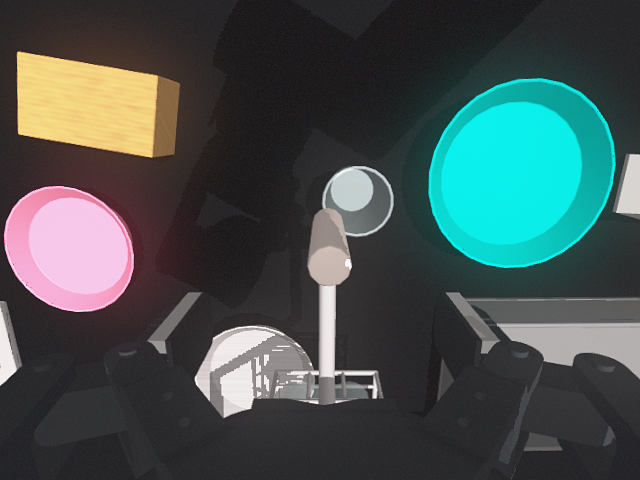

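The handle top is at about (329,264), between the open fingers. The small pan shows at (254,372) to the left of the basket, behind it.

Run:
```python
from h import *
s=manip.sense()
h=atz('wrist',(329,265),.258);h2=atz('wrist',(326,218),.153);print(h,h2,(h-O)@U,(h-O)@X)
Rm=R.from_quat(s['tool_rot']).as_matrix();h[2]=.235;print(Rm.T@(h-s['tcp_pos'])*100)
```

```text
[ 0.4562001  -0.10925177  0.258     ] [ 0.454033   -0.10998613  0.153     ] -0.10036862943638938 -0.2297880170764637
[0.16599983 0.25450394 8.36807619]
```

Call:
carry_out(force=70, targets=[[[0.2, 0.3, 1.5, 0, 0, 0, 8.5], [0.2, 0.3, 4, 0, 0, 0, 8.5], [0.2, 0.3, 6.8, 0, 0, 0, 8.5], [0.2, 0.3, 8.2, 0, 0, 0, 8.5], [0.2, 0.3, 8.4, 0, 0, 0, 8.0], [0.2, 0.3, 8.4, 0, 0, 0, 6], [0.2, 0.3, 8.4, 0, 0, 0, 4], [0.2, 0.3, 8.4, 0, 0, 0, 3], [0.2, 0.3, 8.4, 0, 0, 0, 2], [0.2, 0.3, 8.4, 0, 0, 0, 1], [0.2, 0.3, 8.4, 0, 0, 0, 1], [0.2, 0.3, 8.4, 0, 0, 0, 1]]])

```text
t: 3.15
tcp_pos: [0.4575, -0.1092, 0.2377]
tool_rot: [-0.019, 1.0, -0.001, 0.001]
force: [-1.1, 0.5, 6.4]
finger_gap: 0.262
gripper_force: 68.5
```

Run:
```python
from h import *
s=manip.sense();print(s)
h=s['tcp_pos'];print((h-O)@U,(h-O)@X)
```

```text
{'t': 3.15, 'q': array([-4.72547607e-01,  3.38386084e-01,  1.82520361e+00,  5.02789090e-07,
        9.75134984e-01, -2.08202743e+00]), 'qd': array([0.00176404, 0.00076744, 0.0014057 , 0.00176926, 0.00020805,
       0.00048597]), 'tau': array([-1.43176108e-01, -2.92213941e+01, -1.35099202e+01,  2.44342658e-02,
       -2.30222521e-01,  5.27306227e-02]), 'tcp_pos': array([ 0.45754378, -0.10922338,  0.23768906]), 'tool_rot': array([-1.93403810e-02,  9.99811929e-01, -6.77078465e-04,  1.26407743e-03]), 'force': array([-1.14734445,  0.4676219 ,  6.41051944]), 'ft_torque': array([0.11243275, 0.1287722 , 0.00472333]), 'gripper_force': 68.4919023513794, 'finger_gap': 0.2618368068855573}
-0.10039264945853965 -0.22844424687821818
```

```bash
cat > sim.py <<'E'
import numpy as np
from scipy.interpolate import PchipInterpolator,CubicSpline
from scipy.integrate import solve_ivp
def sim(rows,T=1.3,y0=(0,0),tail=1.4,tau=0.0):
    "rows: trolley pos in cm at k/12 s (start 0)."
    L=9.81*(T/2/np.pi)**2
    x=np.r_[0,0,0,rows,rows[-1],rows[-1]]/100.;t=(np.arange(len(x))-2)/12.
    a=CubicSpline(t,x,bc_type='clamped').derivative(2)
    te=len(rows)/12.
    f=lambda s,y:[y[1],-9.81/L*np.sin(y[0])-(a(s) if s<te+.1 else 0)/L*np.cos(y[0])]
    s=solve_ivp(f,(0,te+tail),y0,max_step=.01,rtol=1e-6)
    w=2*np.pi/T;i=s.t>te+.15
    return np.degrees(abs(s.y[0]).max()),np.degrees(np.hypot(s.y[0],s.y[1]/w)[i].mean()),s
E
python3 - <<'E'
from sim import *
def dtri(D,n=34,T=1.3):
    t=np.arange(1,n+1)/12;g=np.linspace(0,3,3001);v=np.clip(np.minimum(g,2*T-g),0,None);c=np.cumsum(v);c/=c[-1]
    return np.round(D*np.interp(t,g,c)*20)/20
r=dtri(30.2);print(list(r))
for T in(1.27,1.3,1.33):print(sim(r,T)[:2])
for d in(5.0,5.4):
    t=np.arange(1,25)/12;w=2*np.pi/1.3;e=np.where(t<1.95,d/2*(1-np.cos(w*t)),d);e=np.round(e*20)/20
    print(list(e[:24]))
    for T in(1.27,1.3,1.33):print(sim(e,T)[:2])
E
```

```text
[np.float64(0.05), np.float64(0.25), np.float64(0.55), np.float64(1.0), np.float64(1.55), np.float64(2.25), np.float64(3.05), np.float64(4.0), np.float64(5.05), np.float64(6.2), np.float64(7.5), np.float64(8.95), np.float64(10.5), np.float64(12.15), np.float64(13.95), np.float64(15.9), np.float64(17.7), np.float64(19.4), np.float64(20.95), np.float64(22.45), np.float64(23.75), np.float64(24.95), np.float64(26.05), np.float64(27.0), np.float64(27.8), np.float64(28.55), np.float64(29.1), np.float64(29.55), np.float64(29.9), np.float64(30.1), np.float64(30.2), np.float64(30.2), np.float64(30.2), np.float64(30.2)]
(np.float64(2.1158990645073303), np.float64(0.05760510496196308))
(np.float64(2.118860808572741), np.float64(0.03862197818274533))
(np.float64(2.1200607988465947), np.float64(0.051268401067286036))
[np.float64(0.2), np.float64(0.75), np.float64(1.6), np.float64(2.6), np.float64(3.55), np.float64(4.35), np.float64(4.85), np.float64(5.0), np.float64(4.7), np.float64(4.1), np.float64(3.2), np.float64(2.2), np.float64(1.25), np.float64(0.5), np.float64(0.05), np.float64(0.05), np.f
[... 241 characters left out ...]
5.769324885900417))
(np.float64(15.231090765728371), np.float64(15.203818036180534))
[np.float64(0.2), np.float64(0.85), np.float64(1.75), np.float64(2.8), np.float64(3.85), np.float64(4.7), np.float64(5.25), np.float64(5.4), np.float64(5.1), np.float64(4.4), np.float64(3.45), np.float64(2.35), np.float64(1.35), np.float64(0.55), np.float64(0.1), np.float64(0.05), np.float64(0.4), np.float64(1.15), np.float64(2.15), np.float64(3.25), np.float64(4.25), np.float64(5.0), np.float64(5.35), np.float64(5.4)]
(np.float64(17.74291782871536), np.float64(17.698805559821324))
(np.float64(17.156550099966346), np.float64(17.11768854814707))
(np.float64(16.539554615446722), np.float64(16.504532298346977))
```

Call:
carry_out(targets=[[[0, 0.05, 0, 0, 0, 0, 1], [0, 0.25, 0, 0, 0, 0, 1], [0, 0.55, 0, 0, 0, 0, 1], [0, 1, 0, 0, 0, 0, 1], [0, 1.55, 0, 0, 0, 0, 1], [0, 2.25, 0, 0, 0, 0, 1], [0, 3.05, 0, 0, 0, 0, 1], [0, 4, 0, 0, 0, 0, 1], [0, 5.05, 0, 0, 0, 0, 1], [0, 6.2, 0, 0, 0, 0, 1], [0, 7.5, 0, 0, 0, 0, 1], [0, 8.95, 0, 0, 0, 0, 1]]])

```text
t: 4.15
tcp_pos: [0.4547, -0.0199, 0.2377]
tool_rot: [-0.019, 1.0, -0.001, 0.002]
force: [0.6, -1.0, 4.7]
finger_gap: 0.258
gripper_force: 68.6
```

Call:
carry_out(targets=[[[0, 1.55, 0, 0, 0, 0, 1], [0, 3.2, 0, 0, 0, 0, 1], [0, 5, 0, 0, 0, 0, 1], [0, 6.95, 0, 0, 0, 0, 1], [0, 8.75, 0, 0, 0, 0, 1], [0, 10.45, 0, 0, 0, 0, 1], [0, 12, 0, 0, 0, 0, 1], [0, 13.5, 0, 0, 0, 0, 1], [0, 14.8, 0, 0, 0, 0, 1], [0, 16, 0, 0, 0, 0, 1], [0, 17.1, 0, 0, 0, 0, 1], [0, 18.05, 0, 0, 0, 0, 1]]])

```text
t: 5.15
tcp_pos: [0.4489, 0.1617, 0.2377]
tool_rot: [-0.019, 1.0, 0.0, 0.003]
force: [5.2, -0.3, 4.3]
finger_gap: 0.265
gripper_force: 68.6
```

Call:
carry_out(targets=[[[0, 0.8, 0, 0, 0, 0, 1], [0, 1.55, 0, 0, 0, 0, 1], [0, 2.1, 0, 0, 0, 0, 1], [0, 2.55, 0, 0, 0, 0, 1], [0, 2.9, 0, 0, 0, 0, 1], [0, 3.1, 0, 0, 0, 0, 1], [0, 3.2, 0, 0, 0, 0, 1], [0, 3.2, 0, 0, 0, 0, 1], [0, 3.2, 0, 0, 0, 0, 1]]])

```text
t: 5.9
tcp_pos: [0.4479, 0.1934, 0.2376]
tool_rot: [-0.019, 1.0, 0.0, 0.003]
force: [4.8, 1.7, 5.7]
finger_gap: 0.262
gripper_force: 68.7
```

Run:
```python
from h import *
s=manip.sense();h=s['tcp_pos'];print(h,s['force'],s['finger_gap'],(h-O)@U,(h-O)@X)
im=np.hstack([cams.snapshot(n) for n in('scene','side')])
cv2.imwrite('pics/t1.png',cv2.resize(im[:,:,::-1],(800,300),interpolation=cv2.INTER_AREA))
```

```text
[0.44788663 0.19344482 0.23762489] [4.83028418 1.65811194 5.67405746] 0.26219186816829093 0.20242193508689815 -0.22629299127393093
```

View pics/t1.png

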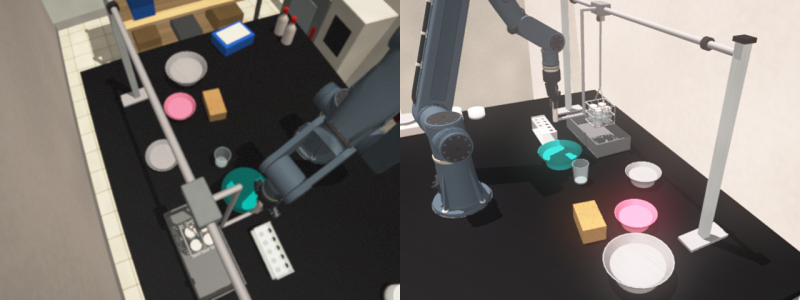

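The basket hangs over the tub and the pan is now clear at about (259,247) in the scene picture. Next I excite the swing.

Call:
carry_out(targets=[[[0, 0.2, 0, 0, 0, 0, 1], [0, 0.85, 0, 0, 0, 0, 1], [0, 1.75, 0, 0, 0, 0, 1], [0, 2.8, 0, 0, 0, 0, 1], [0, 3.85, 0, 0, 0, 0, 1], [0, 4.7, 0, 0, 0, 0, 1], [0, 5.25, 0, 0, 0, 0, 1], [0, 5.4, 0, 0, 0, 0, 1], [0, 5.1, 0, 0, 0, 0, 1], [0, 4.4, 0, 0, 0, 0, 1], [0, 3.45, 0, 0, 0, 0, 1], [0, 2.35, 0, 0, 0, 0, 1]]])

```text
t: 7.0
tcp_pos: [0.4471, 0.2174, 0.2376]
tool_rot: [-0.019, 1.0, 0.001, 0.004]
force: [5.6, 3.0, 4.7]
finger_gap: 0.263
gripper_force: 68.8
```

Call:
carry_out(targets=[[[0, -1, 0, 0, 0, 0, 1], [0, -1.8, 0, 0, 0, 0, 1], [0, -2.25, 0, 0, 0, 0, 1], [0, -2.3, 0, 0, 0, 0, 1], [0, -1.95, 0, 0, 0, 0, 1], [0, -1.2, 0, 0, 0, 0, 1], [0, -0.2, 0, 0, 0, 0, 1], [0, 0.9, 0, 0, 0, 0, 1], [0, 1.9, 0, 0, 0, 0, 1], [0, 2.65, 0, 0, 0, 0, 1], [0, 3, 0, 0, 0, 0, 1], [0, 3.05, 0, 0, 0, 0, 1]]])

```text
t: 8.0
tcp_pos: [0.4462, 0.2478, 0.2377]
tool_rot: [-0.02, 1.0, 0.0, 0.004]
force: [7.3, -0.3, 5.2]
finger_gap: 0.265
gripper_force: 68.8
```

Run:
```python
from h import *
s=manip.sense();h=s['tcp_pos'];print(s['t'],h,s['force'],(h-O)@U)
ts=[];A=[]
for i in range(30):
    ts.append(manip.sense()['t']);A.append(cams.snapshot('side'))
np.savez('b1.npz',t=ts,A=np.array(A));print(ts[0],ts[-1])
tr=(h-O)@U
# expected pixels of basket centre (75mm up) vs angle
for a in(-20,0,20):
    r=np.radians(a);P=O+U*(tr+.41*np.sin(r))+Z*(.58-.41*np.cos(r));print(a,proj('side',P))
g=np.median(A,0);d=np.abs(np.array(A).astype(float)-g).max(-1)
cv2.imwrite('pics/b1.png',np.vstack([cv2.resize(np.hstack([A[i][60:240,420:560] for i in range(k,k+15,3)])[:,:,::-1],(800,206)) for k in(0,15)]))
```

```text
8.0 [0.44618476 0.24777212 0.23765469] [ 7.32532717 -0.32332295  5.22576378] 0.2567742789735531
8.0 9.45
-20 [[333.14665743 175.93727953]]
0 [[310.84237588 166.40389379]]
20 [[291.1055938  143.70747378]]
```

View pics/b1.png

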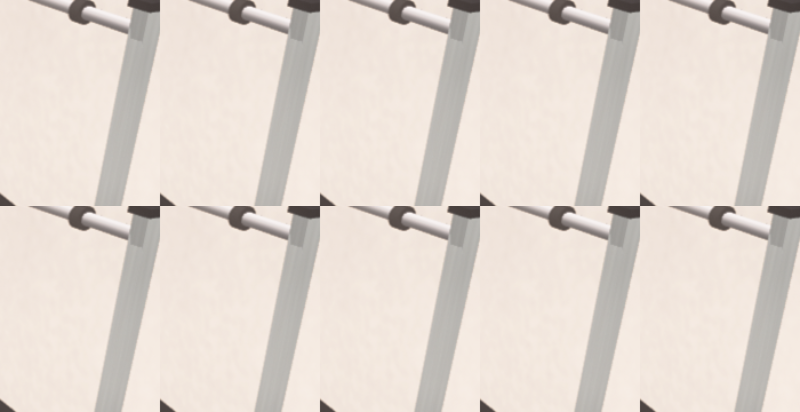

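That crop missed the basket, which is at about (311,166) in the side view. I'll evaluate it numerically instead, tracking the white jar caps.

```bash
cat >> h.py <<'E'
from scipy.optimize import least_squares
def meas(t,A,cam,tr,rad=75):
    "angle per frame (deg) from motion-difference centroid along projected arc"
    A=np.array(A).astype(np.float32);an=np.radians(np.linspace(-30,30,121))
    arc=proj(cam,[O+U*(tr+.42*np.sin(r))+Z*(.58-.42*np.cos(r)) for r in an])
    c=arc[60];x0,x1=int(c[0]-rad),int(c[0]+rad);y0,y1=int(c[1]-rad),int(c[1]+rad)
    B=A[:,y0:y1,x0:x1].mean(-1);bg=np.median(B,0);D=np.abs(B-bg);D[D<18]=0
    yy,xx=np.mgrid[y0:y1,x0:x1]
    out=[]
    for d in D:
        w=d.sum()+1e-9;p=np.array([(d*xx).sum()/w,(d*yy).sum()/w])
        out.append(np.degrees(an[np.argmin(((arc-p)**2).sum(1))]))
    return np.array(out)
def fit(t,a,t0,T=None):
    f=lambda p:p[0]*np.cos(2*np.pi/p[3]*(t-t0))+p[1]*np.sin(2*np.pi/p[3]*(t-t0))+p[2]-a
    if T: g=lambda q:f([*q,T]);r=least_squares(g,[5,5,0],loss='soft_l1');p=[*r.x,T]
    else: r=least_squares(f,[10,5,0,1.3],loss='soft_l1');p=r.x
    return np.array(p),np.hypot(p[0],p[1]),np.std(r.fun)
E
python3 - <<'E'
from h import *
z=np.load('b1.npz');a=meas(z['t'],z['A'],'side',.2568,60);print(a);print(fit(z['t'],a,8.0))
tr=.2568;t=[];A=[]
for i in range(30):
    t.append(manip.sense()['t']);A.append(cams.snapshot('scene'))
t=np.array(t);np.savez('b2.npz',t=t,A=np.array(A))
a=meas(t,A,'scene',tr,110);print(t[0],a);print(fit(t,a,8.0))
cv2.imwrite('pics/b2.png',np.hstack([A[k][240:480,140:400,::-1] for k in(2,9,16)]))
E
```

```text
[ -5.   -2.    1.    3.    3.5   3.5   3.5   3.5   3.5   2.5   0.5  -3.
  -6.5  -8.5  -9.   -9.5 -10.  -11.5 -13.5 -13.5 -13.5 -11.5 -10.   -9.5
  -9.   -8.5  -6.   -3.    0.5   2.5]
(array([ 1.62946932,  8.54297714, -4.84506752,  1.32524424]), np.float64(8.696989636523593), np.float64(1.1618335444130303))Traceback (most recent call last):
  File "<stdin>", line 7, in <module>
  File "h.py", line 30, in meas
    w=d.sum()+1e-9;p=np.array([(d*xx).sum()/w,(d*yy).sum()/w])
                                ~^~~
ValueError: operands could not be broadcast together with shapes (189,220) (220,220)
```

```bash
sed -i 's/B=A\[:,y0:y1,x0:x1\]/y0,x0=max(y0,0),max(x0,0);y1,x1=min(y1,480),min(x1,640);B=A[:,y0:y1,x0:x1]/' h.py
python3 - <<'E'
from h import *
z=np.load('b2.npz');t,A=z['t'],z['A'];tr=.2568
a=meas(t,A,'scene',tr,120);print(t[0],a);print(fit(t,a,8.0))
im=[]
for k in(3,10,16):
    b=A[k][:,:,::-1].copy()
    for g in(-20,-10,0,10,20):
        r=np.radians(g)
        P=[O+U*(tr+l*np.sin(r))+Z*(.58-l*np.cos(r)) for l in(.0,.475)]
        q=np.round(proj('scene',P)).astype(int);cv2.line(b,q[0],q[1],(0,0,255) if g else (0,255,0),1)
    im.append(b[200:480,180:440])
cv2.imwrite('pics/b2.png',np.hstack(im)[:,:800])
E
```

```text
9.5 [ 14.   15.   15.   15.   14.5  12.5   8.5   4.5   1.5  -2.   -5.5  -8.5
 -11.  -14.  -16.  -17.5 -17.  -15.  -12.   -9.5  -6.5  -4.    0.    3.
   6.   10.5  13.5  15.   15.   15. ]
(array([ 4.48495955, 15.24573211, -0.42266599,  1.3269078 ]), np.float64(15.891734001753461), np.float64(0.641378934662489))
```

View pics/b2.png

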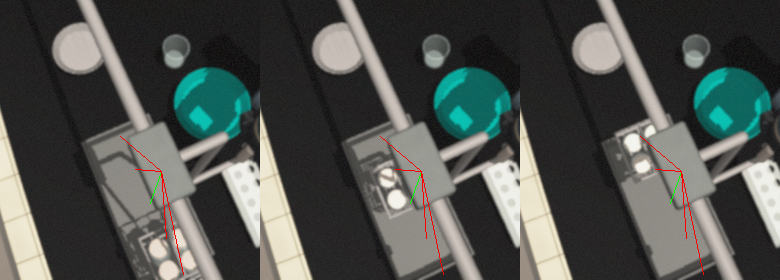

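The pictures show the basket swinging over the tub between about +16° (left) and −17° (right), with the pan clear at (258,248). I'll do one more free-swing burst for period and phase, and fit the pan rim.

Run:
```python
from h import *
t=[];A=[]
for i in range(28):
    t.append(manip.sense()['t']);A.append(cams.snapshot('scene'))
t=np.array(t);tr=.2568
a=meas(t,A,'scene',tr,120);print(t[0],t[-1],a.min(),a.max());print(fit(t,a,8.0))
z=np.load('b2.npz');T2=np.r_[z['t'],t];a2=np.r_[meas(z['t'],z['A'],'scene',tr,120),a];print(fit(T2,a2,8.0))
g=np.median(np.r_[z['A'],A],0).astype(np.uint8)[190:300,200:310];m=(g.min(-1)>75).astype(np.uint8)
n,l,st,ce=cv2.connectedComponentsWithStats(m);i=l[248-190,258-200];print(st[i],ce[i])
x,y,w,h=st[i][:4];bb=np.array([x+200,y+190,x+w+199,y+h+189.])
a=np.linspace(0,2*np.pi,200)
def pb(p):q=proj('scene',[[p[0]+.075*np.cos(k),p[1]+.075*np.sin(k),.048] for k in a]);return np.r_[q.min(0),q.max(0)]
f=least_squares(lambda p:pb(p)-bb,[.687,-.19]);print(bb,'pan',f.x,f.fun,(f.x-O[:2])@U[:2],(f.x-O[:2])@X[:2])
```

```text
11.0 12.35 -17.5 14.999999999999998
(array([ 3.63368013, 15.68020692, -0.72369632,  1.3174486 ]), np.float64(16.09572988370225), np.float64(0.45018151696936237))
(array([ 3.06487023, 15.70740366, -0.64628121,  1.31496939]), np.float64(16.00362332120697), np.float64(0.5800262972709594))
[  32    0   78  110 3754] [69.32685136 56.36494406]
[232. 190. 309. 299.] pan [ 0.65915384 -0.18350516] [ 10.93341371  31.01221786 -10.79054211 -27.38382613] -0.18247874228328237 -0.029883750049052228
```

Run:
```python
from h import *
z=np.load('b2.npz');g=np.median(z['A'],0).astype(np.uint8)[205:290,220:292]
m=(g.min(-1)>75)
# remove rail: components after cutting along rail left edge; use columns <284 left part, boundary points per row
pts=[]
for r in range(m.shape[0]):
    c=np.where(m[r])[0]
    if len(c) and c[0]<50: pts.append((c[0]+220,r+205))
print(pts[::6],len(pts))
P=np.array([atz('scene',p,.048)[:2] for p in pts])
f=least_squares(lambda p:np.hypot(*(P-p).T)-.075,[.687,-.195],loss='soft_l1',f_scale=.002);print('pan',f.x,np.std(f.fun),(f.x-O[:2])@U[:2],(f.x-O[:2])@X[:2])
from sim import *
def dtri(D,n=36,T=1.31):
    t=np.arange(1,n+1)/12;q=np.linspace(0,3,3001);v=np.clip(np.minimum(q,2*T-q),0,None);c=np.cumsum(v);c/=c[-1]
    return np.round(D*np.interp(t,q,c)*10)/10
r=dtri(-45.0);print([float(x) for x in r])
for ph in(0,1.5,3,4.5):print(sim(r,1.31,(.28*np.cos(ph),.28*4.8*np.sin(ph)))[:2])
print(manip.sense()['t'],manip.sense()['force'])
```

```text
[(np.int64(259), 205), (np.int64(262), 211), (np.int64(264), 217), (np.int64(253), 223), (np.int64(242), 229), (np.int64(236), 235), (np.int64(233), 241), (np.int64(232), 247), (np.int64(232), 253), (np.int64(234), 259), (np.int64(238), 265), (np.int64(245), 271)] 69
pan [ 0.68743243 -0.19332079] 0.013975583657793122 -0.19338950313489847 -0.002009375706678136
[-0.1, -0.4, -0.8, -1.5, -2.3, -3.3, -4.5, -5.8, -7.4, -9.1, -11.0, -13.1, -15.4, -17.9, -20.5, -23.3, -26.0, -28.6, -30.9, -33.1, -35.1, -36.9, -38.5, -40.0, -41.2, -42.3, -43.2, -43.9, -44.5, -44.8, -45.0, -45.0, -45.0, -45.0, -45.0, -45.0]
(np.float64(19.142147072358014), np.float64(16.089514628233573))
(np.float64(17.657890396026456), np.float64(15.969538009627502))
(np.float64(19.02855052781278), np.float64(15.915650690850505))
(np.float64(18.058312336186464), np.float64(16.17540831895233))
12.4 [6.64155189 0.51131403 4.34987285]
```

Call:
carry_out(targets=[[[0, -0.1, 0, 0, 0, 0, 1], [0, -0.4, 0, 0, 0, 0, 1], [0, -0.8, 0, 0, 0, 0, 1], [0, -1.5, 0, 0, 0, 0, 1], [0, -2.3, 0, 0, 0, 0, 1], [0, -3.3, 0, 0, 0, 0, 1], [0, -4.5, 0, 0, 0, 0, 1], [0, -5.8, 0, 0, 0, 0, 1], [0, -7.4, 0, 0, 0, 0, 1], [0, -9.1, 0, 0, 0, 0, 1], [0, -11, 0, 0, 0, 0, 1], [0, -13.1, 0, 0, 0, 0, 1]]])

```text
t: 13.4
tcp_pos: [0.4504, 0.1162, 0.2377]
tool_rot: [-0.019, 1.0, 0.001, 0.003]
force: [4.5, 4.1, 6.7]
finger_gap: 0.265
gripper_force: 69.0
```

Call:
carry_out(targets=[[[0, -2.3, 0, 0, 0, 0, 1], [0, -4.8, 0, 0, 0, 0, 1], [0, -7.4, 0, 0, 0, 0, 1], [0, -10.2, 0, 0, 0, 0, 1], [0, -12.9, 0, 0, 0, 0, 1], [0, -15.5, 0, 0, 0, 0, 1], [0, -17.8, 0, 0, 0, 0, 1], [0, -20, 0, 0, 0, 0, 1], [0, -22, 0, 0, 0, 0, 1], [0, -23.8, 0, 0, 0, 0, 1], [0, -25.4, 0, 0, 0, 0, 1], [0, -26.9, 0, 0, 0, 0, 1]]])

```text
t: 14.4
tcp_pos: [0.4589, -0.1542, 0.2377]
tool_rot: [-0.019, 1.0, -0.001, 0.001]
force: [0.2, -0.5, 9.5]
finger_gap: 0.263
gripper_force: 69.4
```

Call:
carry_out(targets=[[[0, -1.2, 0, 0, 0, 0, 1], [0, -2.3, 0, 0, 0, 0, 1], [0, -3.2, 0, 0, 0, 0, 1], [0, -3.9, 0, 0, 0, 0, 1], [0, -4.5, 0, 0, 0, 0, 1], [0, -4.8, 0, 0, 0, 0, 1], [0, -5, 0, 0, 0, 0, 1], [0, -5, 0, 0, 0, 0, 1]]])

```text
t: 15.07
tcp_pos: [0.4605, -0.2026, 0.2377]
tool_rot: [-0.019, 1.0, 0.0, 0.0]
force: [-1.6, 0.0, 11.4]
finger_gap: 0.263
gripper_force: 69.4
```

Run:
```python
from h import *
s=manip.sense();h=s['tcp_pos'];tr=(h-O)@U;print(s['t'],h,s['force'],tr)
t=[];A=[]
for i in range(28):
    t.append(manip.sense()['t']);A.append(cams.snapshot('scene'))
t=np.array(t);np.savez('b3.npz',t=t,A=np.array(A))
a=meas(t,A,'scene',tr,110);print(t[0],t[-1],a);print(fit(t,a,t[0]),fit(t,a,t[0],1.315),manip.sense()['t'])
B=[cams.snapshot('side') for i in range(1)]
im=[]
for k in(3,10,17):
    b=A[k][:,:,::-1].copy()
    for g in(-20,-10,0,10,20):
        r=np.radians(g)
        P=[O+U*(tr+l*np.sin(r))+Z*(.58-l*np.cos(r)) for l in(.0,.475)]
        q=np.round(proj('scene',P)).astype(int);cv2.line(b,q[0],q[1],(0,0,255) if g else (0,255,0),1)
    im.append(b[80:380,140:400])
cv2.imwrite('pics/b3.png',np.hstack(im)[:,:800])
```

```text
15.0667 [ 0.46048907 -0.20256421  0.23766443] [-1.57864143  0.04749248 11.38155696] -0.1937773376494642
15.0667 16.4167 [  8.5   3.5   0.5  -2.5  -6.   -9.  -12.  -14.5 -15.5 -16.  -15.5 -14.5
 -12.   -8.5  -6.   -2.5   0.5   3.5   8.5  12.5  15.   16.   16.5  16.5
  15.   13.5   9.5   4.5]
(array([ 1.21279756,  0.37136486,  0.0243339 , -0.07949675]), np.float64(1.2683807674415544), np.float64(11.269248405071435)) (array([  8.74043103, -13.65547345,  -0.0164398 ,   1.315     ]), np.float64(16.213176420850452), np.float64(0.7910584068198486)) 16.4667
```

View pics/b3.png

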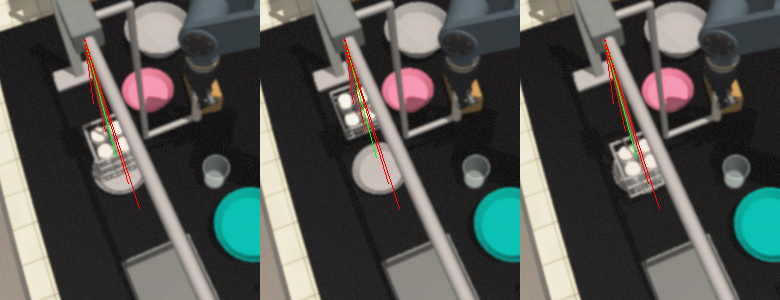

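The basket swings ±16° about the pan centre and the phase fit is clean. Next I compute the calming motion.

```bash
cat > calm.py <<'E'
from sim import *
from scipy.optimize import minimize
def calm(a,b,w_off,T0,n=30,xend=0.,q=.05):
    """a cos+b sin amplitude (deg) phase-advanced to start; returns rows cm"""
    ph=2*np.pi/T0*w_off;y0=np.radians([a*np.cos(ph)+b*np.sin(ph),(-a*np.sin(ph)+b*np.cos(ph))*2*np.pi/T0])
    from scipy.optimize import least_squares
    m=n-2
    def end(r,T):
        s=sim(r,T,y0,tail=.3)[2];w=2*np.pi/T
        return np.degrees(np.r_[s.y[0][-1],s.y[1][-1]/w])
    full=lambda v:np.r_[v,xend,xend]
    # linearise: response of each row, then weighted min-norm; 3 Newton iterations
    v=np.linspace(0,xend,m+1)[1:]*1.
    D=np.diff(np.eye(n+4),3,axis=0)
    for _ in range(4):
        e=np.r_[end(full(v),T0*.993),end(full(v),T0*1.003)];J=np.array([(np.r_[end(full(v+np.eye(m)[i]*.5),T0*.993),end(full(v+np.eye(m)[i]*.5),T0*1.003)]-e)/.5 for i in range(m)]).T
        S=np.zeros((n+4,m));S[2:2+m]=np.eye(m)
        k=np.zeros(n+4);k[2+m:]=xend
        Q=D@S;A=np.vstack([Q,300*J]);bb=np.r_[-(D@k),300*(J@v-e)]
        v=np.linalg.lstsq(A,bb,rcond=None)[0]
    r=np.round(full(v)/q)*q
    for T in(T0*.98,T0*.99,T0,T0*1.01):print(T,sim(r,T,y0)[:2])
    print([round(float(x),2) for x in r],'inc 12:',[round(float(x-r[11]),2) for x in r[12:24]],'inc24:',[round(float(x-r[23]),2) for x in r[24:]]if n>24 else'')
    return r
E
python3 - <<'E'
from calm import *
k=16.5/16.2
calm(8.74*k,-13.66*k,16.4667-15.0667,1.313,n=30,q=.1)
E
```

```text
1.28674 (np.float64(8.300886211453243), np.float64(0.14678069604593974))
1.2998699999999999 (np.float64(8.515744758929857), np.float64(0.09693998053785155))
1.313 (np.float64(8.732077273922734), np.float64(0.08866921145483192))
1.32613 (np.float64(8.947556954765897), np.float64(0.11508703600851772))
[-1.3, -3.7, -6.7, -9.8, -12.7, -14.7, -15.9, -16.0, -15.3, -14.0, -12.3, -10.4, -8.6, -6.9, -5.4, -4.1, -2.8, -1.6, -0.4, 0.8, 1.7, 2.4, 2.8, 2.7, 2.2, 1.6, 0.8, 0.3, 0.0, 0.0] inc 12: [1.8, 3.5, 5.0, 6.3, 7.6, 8.8, 10.0, 11.2, 12.1, 12.8, 13.2, 13.1] inc24: [-0.5, -1.1, -1.9, -2.4, -2.7, -2.7]
```

```bash
sed -i 's/D=np.diff(np.eye(n+4),3,axis=0)/D=np.vstack([np.diff(np.eye(n+4),2,axis=0),.3*np.eye(n+4)])/; s/T0\*\.993/T0/g; s/T0\*1\.003/T0/g' calm.py
python3 - <<'E'
from calm import *
k=16.5/16.2
calm(8.74*k,-13.66*k,16.4667-15.0667,1.313,n=30,q=.1)
E
```

```text
1.28674 (np.float64(13.95296028342322), np.float64(2.1357807387530006))
1.2998699999999999 (np.float64(14.108193757846548), np.float64(1.0352314388545312))
1.313 (np.float64(14.263364940153728), np.float64(0.060372327465108365))
1.32613 (np.float64(14.419666076555565), np.float64(1.101924609822528))
[0.7, 0.8, 0.6, 0.0, -0.7, -1.4, -2.0, -2.3, -2.2, -1.7, -1.0, -0.1, 0.8, 1.6, 2.1, 2.3, 2.2, 1.7, 0.9, 0.0, -0.9, -1.6, -2.1, -2.2, -2.0, -1.5, -0.9, -0.4, 0.0, 0.0] inc 12: [0.9, 1.7, 2.2, 2.4, 2.3, 1.8, 1.0, 0.1, -0.8, -1.5, -2.0, -2.1] inc24: [0.2, 0.7, 1.3, 1.8, 2.2, 2.2]
```

Small excursions (under 2.5 cm), which suits this well.

Call:
carry_out(targets=[[[0, 0.7, 0, 0, 0, 0, 1], [0, 0.8, 0, 0, 0, 0, 1], [0, 0.6, 0, 0, 0, 0, 1], [0, 0, 0, 0, 0, 0, 1], [0, -0.7, 0, 0, 0, 0, 1], [0, -1.4, 0, 0, 0, 0, 1], [0, -2, 0, 0, 0, 0, 1], [0, -2.3, 0, 0, 0, 0, 1], [0, -2.2, 0, 0, 0, 0, 1], [0, -1.7, 0, 0, 0, 0, 1], [0, -1, 0, 0, 0, 0, 1], [0, -0.1, 0, 0, 0, 0, 1]]])

```text
t: 17.52
tcp_pos: [0.4605, -0.2039, 0.2376]
tool_rot: [-0.019, 1.0, -0.0, 0.0]
force: [-1.4, 0.2, 10.5]
finger_gap: 0.261
gripper_force: 69.4
```

Call:
carry_out(targets=[[[0, 0.9, 0, 0, 0, 0, 1], [0, 1.7, 0, 0, 0, 0, 1], [0, 2.2, 0, 0, 0, 0, 1], [0, 2.4, 0, 0, 0, 0, 1], [0, 2.3, 0, 0, 0, 0, 1], [0, 1.8, 0, 0, 0, 0, 1], [0, 1, 0, 0, 0, 0, 1], [0, 0.1, 0, 0, 0, 0, 1], [0, -0.8, 0, 0, 0, 0, 1], [0, -1.5, 0, 0, 0, 0, 1], [0, -2, 0, 0, 0, 0, 1], [0, -2.1, 0, 0, 0, 0, 1]]])

```text
t: 18.52
tcp_pos: [0.4612, -0.225, 0.2376]
tool_rot: [-0.019, 1.0, 0.0, 0.0]
force: [-1.8, 2.3, 11.5]
finger_gap: 0.264
gripper_force: 69.5
```

Call:
carry_out(targets=[[[0, 0.2, 0, 0, 0, 0, 1], [0, 0.7, 0, 0, 0, 0, 1], [0, 1.3, 0, 0, 0, 0, 1], [0, 1.8, 0, 0, 0, 0, 1], [0, 2.2, 0, 0, 0, 0, 1], [0, 2.2, 0, 0, 0, 0, 1]]])

```text
t: 19.02
tcp_pos: [0.4604, -0.202, 0.2377]
tool_rot: [-0.019, 1.0, -0.0, 0.0]
force: [-1.0, 0.5, 10.1]
finger_gap: 0.261
gripper_force: 69.4
```

```bash
cat > track.py <<'E'
from h import *
def burst(n,name,cam='scene'):
    tr=(manip.sense()['tcp_pos']-O)@U;t=[];A=[]
    for i in range(n): t.append(manip.sense()['t']);A.append(cams.snapshot(cam))
    np.savez(name,t=np.array(t),A=np.array(A),tr=tr);return np.array(t),A,tr
def small(t,A,cam,tr,rad=45):
    "sub-pixel phase-correlation shift along the arc vs frame 0, deg (relative)"
    an=np.radians([-2,2]);q=proj(cam,[O+U*(tr+.40*np.sin(r))+Z*(.58-.40*np.cos(r)) for r in[*an,0]])
    g=(q[1]-q[0])/4;c=q[2];x,y=int(c[0]),int(c[1])
    tm=np.float32(A[0].mean(-1)[y-22:y+22,x-22:x+18]);o=[]
    for a in A:
        R_=cv2.matchTemplate(np.float32(a.mean(-1)[y-22-rad:y+22+rad,x-22-rad:x+18+rad]),tm,cv2.TM_CCOEFF_NORMED)
        _,_,_,(mx,my)=cv2.minMaxLoc(R_)
        mx,my=np.clip(mx,1,R_.shape[1]-2),np.clip(my,1,R_.shape[0]-2)
        w=R_[my-1:my+2,mx-1:mx+2];f=lambda l,m,r:.5*(l-r)/(l-2*m+r)
        d=np.array([mx-rad+f(w[1,0],w[1,1],w[1,2]),my-rad+f(w[0,1],w[1,1],w[2,1])])
        o.append(d@g/(g@g))
    return np.array(o)
E
python3 - <<'E'
from track import *
t,A,tr=burst(27,'b4.npz');s=manip.sense();print(t[0],s['t'],tr,s['force'])
a=small(t,A,'scene',tr);print(a.round(2));print(fit(t,a,t[0],1.31))
E
```

```text
19.0167 20.3667 -0.19318676230683426 [-0.65105598  0.70786955 11.3943153 ]
[-0.   -0.59 -0.95 -1.05 -0.92 -0.5   0.08  0.89  1.85  2.87  3.94  4.98
  5.92  6.71  7.25  7.65  7.76  7.64  7.23  6.67  5.9   4.95  3.9   2.84
  1.82  0.88  0.08]
(array([-3.39714825, -2.82024152,  3.35057719,  1.31      ]), np.float64(4.415243872268497), np.float64(0.01953597219636037))
```

Run:
```python
from track import *
from calm import *
z=np.load('b4.npz');t=z['t'];a=small(t,z['A'],'scene',z['tr'])
f=lambda p:p[0]*np.cos(2*np.pi/p[3]*(t-t[0]))+p[1]*np.sin(2*np.pi/p[3]*(t-t[0]))+p[2]-a
r=least_squares(f,[-3.4,-2.8,3.35,1.31]);print(r.x,np.std(r.fun))
T=r.x[3]
calm(r.x[0],r.x[1],20.3667-t[0],T,n=24,q=.05)
```

```text
[-3.37001698 -2.85233485  3.3590388   1.30651266] 0.01529968881536937
1.2803824076024384 (np.float64(4.323655883361963), np.float64(0.48374377637246047))
1.2934475342106264 (np.float64(4.330993438955963), np.float64(0.217992488734056))
1.3065126608188147 (np.float64(4.338115382865971), np.float64(0.06168558091510468))
1.319577787427003 (np.float64(4.345882022707235), np.float64(0.2936396962929904))
[-0.05, -0.25, -0.5, -0.7, -0.85, -0.8, -0.7, -0.4, -0.1, 0.25, 0.55, 0.8, 0.9, 0.85, 0.65, 0.35, 0.05, -0.2, -0.4, -0.5, -0.4, -0.2, 0.0, 0.0] inc 12: [0.1, 0.05, -0.15, -0.45, -0.75, -1.0, -1.2, -1.3, -1.2, -1.0, -0.8, -0.8] inc24:
```

Call:
carry_out(targets=[[[0, -0.05, 0, 0, 0, 0, 1], [0, -0.25, 0, 0, 0, 0, 1], [0, -0.5, 0, 0, 0, 0, 1], [0, -0.7, 0, 0, 0, 0, 1], [0, -0.85, 0, 0, 0, 0, 1], [0, -0.8, 0, 0, 0, 0, 1], [0, -0.7, 0, 0, 0, 0, 1], [0, -0.4, 0, 0, 0, 0, 1], [0, -0.1, 0, 0, 0, 0, 1], [0, 0.25, 0, 0, 0, 0, 1], [0, 0.55, 0, 0, 0, 0, 1], [0, 0.8, 0, 0, 0, 0, 1]]])

```text
t: 21.37
tcp_pos: [0.4602, -0.1948, 0.2377]
tool_rot: [-0.019, 1.0, -0.001, 0.0]
force: [-1.1, -1.6, 9.3]
finger_gap: 0.262
gripper_force: 69.4
```

Call:
carry_out(targets=[[[0, 0.1, 0, 0, 0, 0, 1], [0, 0.05, 0, 0, 0, 0, 1], [0, -0.15, 0, 0, 0, 0, 1], [0, -0.45, 0, 0, 0, 0, 1], [0, -0.75, 0, 0, 0, 0, 1], [0, -1, 0, 0, 0, 0, 1], [0, -1.2, 0, 0, 0, 0, 1], [0, -1.3, 0, 0, 0, 0, 1], [0, -1.2, 0, 0, 0, 0, 1], [0, -1, 0, 0, 0, 0, 1], [0, -0.8, 0, 0, 0, 0, 1], [0, -0.8, 0, 0, 0, 0, 1]]])

```text
t: 22.37
tcp_pos: [0.4605, -0.2025, 0.2377]
tool_rot: [-0.019, 1.0, -0.0, 0.0]
force: [-1.0, 0.2, 11.6]
finger_gap: 0.264
gripper_force: 69.4
```

Run:
```python
from track import *
t,A,tr=burst(20,'b5.npz');s=manip.sense();print(t[0],s['t'],tr,s['force'])
a=small(t,A,'scene',tr);print(a.round(2));p=fit(t,a,t[0],1.3065);print(p)
from calm import *
calm(p[0][0],p[0][1],s['t']-t[0],1.3065,n=18,q=.05)
# centring: pan vs tcp in this image; pan fit from b3 frames when uncovered
z=np.load('b3.npz');print(manip.sense()['tcp_pos'])
```

```text
22.3667 23.3667 -0.19374995736757414 [-0.56979813  0.83213305 11.03387555]
[-0.   -0.07 -0.12 -0.16 -0.19 -0.19 -0.17 -0.13 -0.08 -0.02  0.04  0.11
  0.19  0.28  0.34  0.38  0.42  0.44  0.45  0.43]
(array([-0.14000359, -0.28478561,  0.13307574,  1.3065    ]), np.float64(0.3173387005338111), np.float64(0.005341889731017005))
1.28037 (np.float64(0.2699237742385678), np.float64(0.05150627858779471))
1.293435 (np.float64(0.2699237742385678), np.float64(0.04889550825382012))
1.3065 (np.float64(0.2699237742385678), np.float64(0.04925976432272706))
1.319565 (np.float64(0.2699237742385678), np.float64(0.05150502795334627))
[0.05, 0.05, 0.05, 0.05, 0.05, 0.0, -0.0, -0.05, -0.05, -0.1, -0.1, -0.05, -0.05, -0.05, -0.0, -0.0, 0.0, 0.0] inc 12: [0.0, 0.0, 0.05, 0.05, 0.05, 0.05] inc24: 
[ 0.46048224 -0.20256902  0.23766755]
```

Call:
carry_out(targets=[[[0, 0.05, 0, 0, 0, 0, 1], [0, 0.05, 0, 0, 0, 0, 1], [0, 0.05, 0, 0, 0, 0, 1], [0, 0.05, 0, 0, 0, 0, 1], [0, 0.05, 0, 0, 0, 0, 1], [0, 0, 0, 0, 0, 0, 1], [0, 0, 0, 0, 0, 0, 1], [0, -0.05, 0, 0, 0, 0, 1], [0, -0.05, 0, 0, 0, 0, 1], [0, -0.1, 0, 0, 0, 0, 1], [0, -0.1, 0, 0, 0, 0, 1], [0, -0.05, 0, 0, 0, 0, 1]]])

```text
t: 24.37
tcp_pos: [0.4605, -0.2033, 0.2376]
tool_rot: [-0.019, 1.0, -0.0, 0.0]
force: [-0.9, -1.2, 10.3]
finger_gap: 0.262
gripper_force: 69.4
```

Call:
carry_out(targets=[[[0, 0, 0, 0, 0, 0, 1], [0, 0, 0, 0, 0, 0, 1], [0, 0.05, 0, 0, 0, 0, 1], [0, 0.05, 0, 0, 0, 0, 1], [0, 0.05, 0, 0, 0, 0, 1]]])

```text
t: 24.78
tcp_pos: [0.4605, -0.2028, 0.2377]
tool_rot: [-0.019, 1.0, -0.0, 0.0]
force: [-1.6, -1.0, 10.3]
finger_gap: 0.264
gripper_force: 69.4
```

Run:
```python
from track import *
im=cams.snapshot('side')[:,:,::-1].copy();tr=(manip.sense()['tcp_pos']-O)@U;print(manip.sense()['t'],tr)
S=5
b=cv2.resize(im[190:310,330:460],None,fx=S,fy=S,interpolation=cv2.INTER_CUBIC)
def pl(P,c):cv2.polylines(b,[np.round((proj('side',P)-[330,190]+.5)*S).astype(int)],False,c,1)
k=np.linspace(0,2*np.pi,80)
pl([O+U*-.194+[.075*np.cos(q),.075*np.sin(q),.048] for q in k],(0,0,255))
for z in(.105,.195):pl([O+U*(tr+.0545*i)+X*.0545*j+Z*z for i,j in((1,1),(1,-1),(-1,-1),(-1,1),(1,1))],(0,255,0))
cv2.imwrite('pics/f.png',b)
```

```text
24.8333 -0.19402541448113256
```

View pics/f.png

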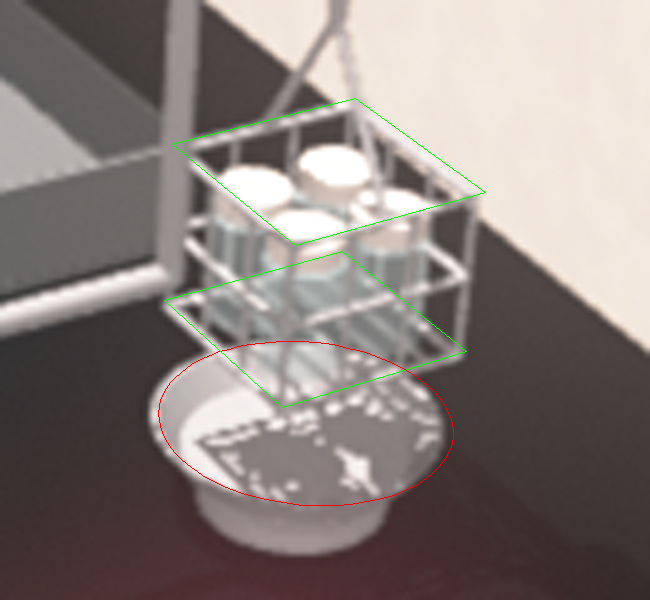

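The box model and basket agree within about 1 mm. The pan rim sits about 4 mm nearer the robot than drawn, which is across the rail, so the basket is centred along it. I'll hold for 4 s.

Call:
carry_out(targets=[[[0, 0, 0, 0, 0, 0, 1], [0, 0, 0, 0, 0, 0, 1], [0, 0, 0, 0, 0, 0, 1], [0, 0, 0, 0, 0, 0, 1], [0, 0, 0, 0, 0, 0, 1], [0, 0, 0, 0, 0, 0, 1], [0, 0, 0, 0, 0, 0, 1], [0, 0, 0, 0, 0, 0, 1], [0, 0, 0, 0, 0, 0, 1], [0, 0, 0, 0, 0, 0, 1], [0, 0, 0, 0, 0, 0, 1], [0, 0, 0, 0, 0, 0, 1]]])

```text
t: 25.83
tcp_pos: [0.4605, -0.2028, 0.2376]
tool_rot: [-0.019, 1.0, -0.0, 0.0]
force: [-0.9, -1.4, 10.8]
finger_gap: 0.264
gripper_force: 69.4
```

Call:
carry_out(targets=[[[0, 0, 0, 0, 0, 0, 1], [0, 0, 0, 0, 0, 0, 1], [0, 0, 0, 0, 0, 0, 1], [0, 0, 0, 0, 0, 0, 1], [0, 0, 0, 0, 0, 0, 1], [0, 0, 0, 0, 0, 0, 1], [0, 0, 0, 0, 0, 0, 1], [0, 0, 0, 0, 0, 0, 1], [0, 0, 0, 0, 0, 0, 1], [0, 0, 0, 0, 0, 0, 1], [0, 0, 0, 0, 0, 0, 1], [0, 0, 0, 0, 0, 0, 1]]])

```text
t: 26.83
tcp_pos: [0.4605, -0.2028, 0.2376]
tool_rot: [-0.019, 1.0, -0.0, 0.0]
force: [-2.5, -0.3, 10.5]
finger_gap: 0.266
gripper_force: 69.4
```

Call:
carry_out(targets=[[[0, 0, 0, 0, 0, 0, 1], [0, 0, 0, 0, 0, 0, 1], [0, 0, 0, 0, 0, 0, 1], [0, 0, 0, 0, 0, 0, 1], [0, 0, 0, 0, 0, 0, 1], [0, 0, 0, 0, 0, 0, 1], [0, 0, 0, 0, 0, 0, 1], [0, 0, 0, 0, 0, 0, 1], [0, 0, 0, 0, 0, 0, 1], [0, 0, 0, 0, 0, 0, 1], [0, 0, 0, 0, 0, 0, 1], [0, 0, 0, 0, 0, 0, 1]]])

```text
t: 27.83
tcp_pos: [0.4605, -0.2028, 0.2377]
tool_rot: [-0.019, 1.0, -0.0, 0.0]
force: [-0.5, 0.4, 10.8]
finger_gap: 0.265
gripper_force: 69.4
```

Run:
```python
from track import *
t,A,tr=burst(14,'b6.npz');a=small(t,A,'scene',tr);print(t[0],tr,a.round(2),fit(t,a,t[0],1.3065))
```

```text
27.8333 -0.1940433072885645 [-0.    0.03  0.06  0.09  0.13  0.18  0.23  0.26  0.28  0.31  0.31  0.31
  0.29  0.26] (array([-0.13871336,  0.1107908 ,  0.12937827,  1.3065    ]), np.float64(0.17752745796456085), np.float64(0.00564818289892992))
```

Still (±0.18°), for 3.7 s so far. Release, then rise straight up.

Call:
carry_out(targets=[[[0, 0, 0, 0, 0, 0, 1], [0, 0, 0, 0, 0, 0, 2.6], [0, 0, 0, 0, 0, 0, 3.2], [0, 0, 0, 0, 0, 0, 4], [0, 0, 0, 0, 0, 0, 5.5], [0, 0, 0, 0, 0, 0, 7], [0, 0, 0, 0, 0, 0, 8.5], [0, 0, 0, 0, 0, 0, 8.5], [0, 0, -1, 0, 0, 0, 8.5], [0, 0, -3, 0, 0, 0, 8.5], [0, 0, -6, 0, 0, 0, 8.5], [0, 0, -9, 0, 0, 0, 8.5]]])

```text
t: 29.53
tcp_pos: [0.4598, -0.2023, 0.3265]
tool_rot: [-0.019, 1.0, 0.001, -0.001]
force: [0.7, -0.8, -0.4]
finger_gap: 0.997
gripper_force: 0.0
```

Call:
carry_out(targets=[[[0, 0, -2, 0, 0, 0, 8.5], [0, 0, -3, 0, 0, 0, 8.5], [0, 0, -3, 0, 0, 0, 8.5]]])

```text
t: 29.78
tcp_pos: [0.4614, -0.2034, 0.3586]
tool_rot: [-0.019, 1.0, -0.002, 0.002]
force: [-0.0, 0.8, -0.2]
finger_gap: 0.995
gripper_force: 0.0
```

Run:
```python
from track import *
s=manip.sense();print(s['tcp_pos'],s['force'],s['finger_gap'])
t,A,_=burst(12,'b7.npz')
z=np.load('b6.npz');a=small(t,[z['A'][0],*A],'scene',float(z['tr']));print(t[0],a.round(2))
```

```text
[ 0.46140643 -0.20343971  0.35859565] [-0.00666313  0.78805329 -0.19694467] 0.9950777880209893
29.7833 [-0.    0.27  0.24  0.2   0.14  0.11  0.07  0.04  0.01 -0.01 -0.02 -0.04
 -0.03]
```

The handle is free and the basket is still within about 0.2°.

```bash
python3 -c "
from station import sign_off
print(sign_off())"
```

```text
the job is handed in; nothing more can be done
None
```

I shook the basket over the tub at about ±16° for over three free swings, brought it to the small steel pan and calmed it to about 0.2°, held it there over 3 s, released the handle and handed the job in at about 30 s; no verdict came back.

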